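# Tighten a bar-stool bolt with a reversible ratchet

### The job

One bolt of the upturned bar-stool seat is still loose, and the ratchet left on it is set to loosen with its handle almost against the column socket: flip its direction lever to tighten, then swing the handle well back to feel that it free-wheels and leaves the bolt alone. Then turn the handle clockwise, in as many strokes as it needs, until the bolt is tight at about 2 N m (about 15 N at the middle of the grip); do not go far beyond, which would crush the spring washer. Leave the ratchet on the bolt, set to tighten, and do not disturb the other things on the table.

Things in the scene. Friction and masses are not known exactly. Their poses are not given: they have to be found in the camera images.
- stool_seat: round wooden bar-stool seat, 292 mm across, 30 mm thick, upside down, fixed; on it a dark steel plate 154 x 154 x 5 mm with an upright column socket (tube, 50 mm across) in its middle and a bolt in each corner, 58 mm from the middle along x and y. Origin: centre of the seat's underside, z up. The loose bolt, with the ratchet on it, is at (+58, +58) mm.
- column_top (a point): centre of the column socket's upper rim, 97 mm above the table; the ratchet's handle cannot pass it
- bolt_head (a point): top of the loose bolt's hexagon head, on its upright axis, hidden in the 25 mm wide socket under the ratchet, about 44.5 mm above the table. It sinks 0.2 mm per rad turned clockwise. Thread friction: about 1 N m to turn it either way, of which some 0.7 N m is still felt when holding still; it was left 0.4 to 1.4 rad short of the spring washer, and from there the torque grows by 2.0 N m per rad.
- washer_top (a point): top of the steel spring washer, 20 mm across, under the loose bolt's head, on the bolt's axis, 37.0 mm above the table while loose; from first touch it is pressed down 0.2 mm per rad of the bolt, too little to be seen: tightness must be felt
- wrench (a joint): the handle's angle about the upright bolt axis, rad, growing clockwise from above (which tightens): at v the handle points along the seat's x axis turned by -0.80 - v about z. Swings from -4.25 to 1.10, where it meets the column; starts at 0.75 to 1.0. Free-wheeling takes 0.12 N m plus light clicks; 18 teeth, so up to 0.35 rad is lost at a reversal. It stays where left and cannot come off the bolt.
- grip (a point): middle of the ratchet's level, round, black rubber grip, on its axis, 135 mm from the bolt's axis and 87 mm above the table. The grip is 20 mm thick and 95 mm long (84 to 179 mm from the bolt's axis); between it and the head is a 16 mm steel shank. Free below: 57 mm over the seat, 77 mm over the table.
- selector (a joint): direction lever on top of the ratchet's head, rad relative to the handle: -0.45 = loosen (as found), +0.45 = tighten; it may rest as near the middle as 0.24 while the pawl sits on a tooth. A spring throws it to the side it is on; pushing its tip across takes 4 to 10 N. At tighten the tip is to the right, seen from the handle's end looking at the head.
- lever_pivot (a point): top of the direction lever's pivot, 26 mm from the bolt's axis towards the handle, 103 mm above the table
- lever_tip (a point): middle of the upright thumb piece at the lever's free end, 21 mm from the pivot, away from the handle, so 5 mm short of the bolt's axis when centred and about 9 mm to either side when set. It is 12 mm long, 8.5 mm wide and stands 101 to 112 mm above the table (this point: 111.5 mm). The flat top of the ratchet's head, 45 mm across, lies below it at 100 mm.
- mug: green and white mug, 78 mm across, 101 mm tall, bystander; origin at the centre of its underside
- matchbox: matchbox, 36 x 53 x 14 mm, bystander; origin at the centre of its underside
- socket_rail: steel rail 150 x 24 mm with four spare sockets, 33 mm tall, bystander; origin at the centre of its underside

How it is judged:
By the outcome, as a careful person would: the job done as asked, in the order asked, and still so for the second after the job is handed in, with the robot touching nothing.
It also fails if it takes over 72 s, if anything falls off the work surface, if the arm or the gripper's body presses on something with over 40 N, if the wrist force passes 120 N, or if a joint passes its speed limit or range.

### The arm

A 6-joint arm with a two-finger parallel gripper is mounted at the origin on the work surface; the furniture and walls round the work are solid. World frame = base frame: x ahead of the robot, y to its left, z up, the work surface at z = 0. Lengths are in mm, angles in degrees, forces in N, time in s.
With the tool pointing down it reaches from about 300 to 775 mm from the base axis. Payload 14.6 kg.
Tool frame: the origin (TCP) lies on the mounting face of the last link; the fingertips stand 173 mm ahead of it and the grasp point (between the pads) lies 155 mm ahead of it (ctrl.nose_length is the distance from the TCP to the fingertips, in mm); z points along the fingers, y is the line along which they close (so a half turn about z gives the same grasp; the last joint's range is limited). The gripper opens to 85 mm and grips with 20 to 120 N. Pads are 22 mm wide; open, the fingers measure 114 mm over their backs; the gripper's body (76 mm by 85 mm) begins 54 mm behind the grasp point. The pads swing forward as they close: fully open they stand 13 mm farther back than shut.
Start: joints at [63.163, 17.183, 87.147, -0, 75.671, -3.816], TCP at [215.089, 506.189, 404.681] pointing down, gripper open.
Joint ranges: [-173.82, 173.82], [-45.26, 126.66], [13.44, 144.39], [-59.66, 239.66], [0, 175.72], [-146.38, 146.38]. Speed limits (degrees/s): [127.2, 127.2, 147.25, 180, 180, 180].

### API

Orientations are given as a 3x3 rotation matrix whose columns are the frame's x, y, z axes.
In Python, from plant import ctrl, hand, solver, read_camera gives the robot as it stands. Calls block until the motion is done:
- ctrl.reach(position, orientation): joint-space move of the TCP to a pose.
- ctrl.servo_line(position, orientation=None, v=150, max_force=None): straight line of the TCP; orientation=None keeps the orientation; v is the mean speed in mm/s. With max_force (N) it stops when the force on the tool has changed by that much, and returns True; else False.
- ctrl.move_joints(angles): joint-space move.
- hand.grip(opening, newtons=None): finger opening in mm; newtons is the grip in N (None keeps the last); returns when the fingers have stopped.
- ctrl.pause(seconds).
- solver.ik(position, orientation): joint angles nearest the present ones, or None.
- ctrl.sense(): the state.
- read_camera(name): name is "scene" or "top" or "wrist"; returns a dict with "frame" (420x560x3 uint8, red, green, blue), "depth" (420x560 float32, mm along the optical axis (not along the pixel's ray), 0 where there is no reading), "fx", "fy", "cx", "cy" (pixels), "position" and "attitude" of the camera in the world. Camera axes: x right, y down, z forward; pixel columns grow to the right and rows downward; lengths in mm; the calibration is good to about 2 mm. A picture is of the moment at which its call begins.
A pose or a line that the arm cannot do raises ctrl.MotionError and nothing moves.
- ctrl.finish_job(): hands the job in; it is judged then, once.
The state is a dict: "clock": time; "qpos": joint angles; "joint_velocities": joint speeds; "joint_torque": joint torques, N m; "position": TCP position; "orientation": TCP orientation; "ft_force": force on the tool from outside, world axes, zero at the start; "wrist_torque": the same for the moment, N m; "width": finger opening in mm; "grip_force": force on a finger pad.
Only numpy, scipy, OpenCV 4.12 (cv2) and the standard library are available. Lean on these libraries where they do the work, as an engineer would, in place of code of your own. Each camera call takes 0.05 s, during which the arm holds its last target. There are 200 camera calls.

## Working session

There is one attempt and no reset: what is moved stays moved. The work goes in short steps, each a Python script; the robot and the scene stay as the last script left them, time stands still between calls to the robot, and variables do not carry over. Pictures are saved under pics/ and viewed, at most 10 in all, crops included, and the job is handed in when it is done.

```bash
ls; mkdir -p pics; python3 - <<'E'
from plant import ctrl,hand,solver,read_camera
import cv2,numpy as np
for n in ["top","scene"]:
    c=read_camera(n); cv2.imwrite(f"pics/{n}0.png",c["frame"][:,:,::-1]); np.savez(f"{n}0.npz",**c)
    print(n,c["fx"],c["cx"],c["cy"],np.round(c["position"],1),np.round(c["attitude"],3).tolist())
s=ctrl.sense();print(s["clock"],s["ft_force"],np.round(s["orientation"],3).tolist(),s["width"])
E
```

```text
pics
top 488.51278052188184 276.0879436757284 205.3838216861899 [ 289.2  107.  1231.2] [[-0.027, -0.983, 0.183], [-1.0, 0.028, 0.006], [-0.011, -0.183, -0.983]]
scene 488.2298378846669 276.6156513062517 213.65940560448757 [ 100.9 -517.7 1029.5] [[0.857, -0.408, 0.313], [-0.514, -0.665, 0.541], [-0.013, -0.625, -0.781]]
0.1 [-0.6208709  -0.35158483  0.01529044] [[-0.92, 0.391, -0.0], [0.391, 0.92, -0.001], [0.0, -0.001, -1.0]] 85.17377697752208
```

View pics/top0.png

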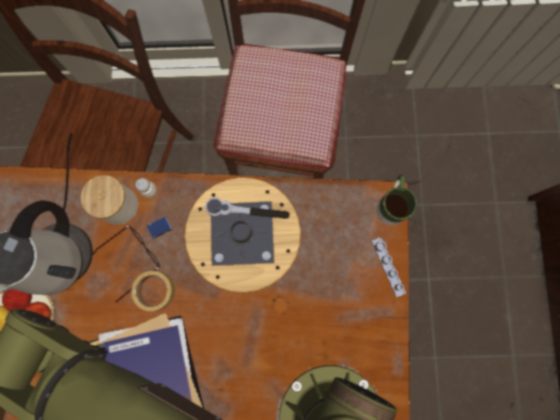

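View pics/scene0.png

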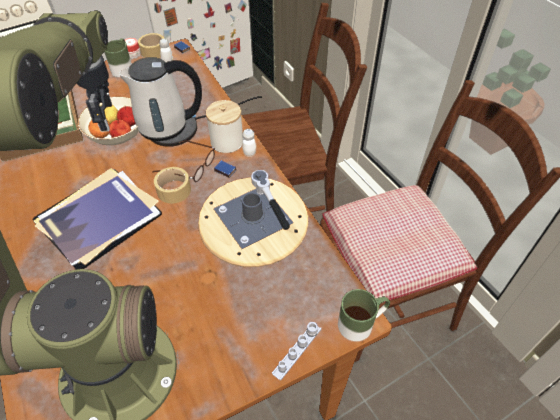

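Top view: ratchet head ≈(216,207), black grip to ≈(287,214), column ≈(241,231), bolts (219,258) and (267,255). The scene view agrees, with the mug, rail and matchbox all clear of the swing. Next I take rays, two-view heights and a depth check of the furniture around the swing.

```bash
cat > h.py <<'E'
import numpy as np,cv2
def ray(c,u,v):
    return np.asarray(c["attitude"])@np.array([(u-c["cx"])/c["fx"],(v-c["cy"])/c["fy"],1.])
def onz(c,u,v,z):
    d=ray(c,u,v);p=np.asarray(c["position"]);return p+d*(z-p[2])/d[2]
def tri(c1,p1,c2,p2):
    a=ray(c1,*p1);b=ray(c2,*p2);o1=np.asarray(c1["position"]);o2=np.asarray(c2["position"])
    s=np.linalg.lstsq(np.c_[a,-b],o2-o1,rcond=None)[0];A=o1+s[0]*a;B=o2+s[1]*b
    return (A+B)/2,np.linalg.norm(A-B)
def cloud(c):
    v,u=np.mgrid[:420,:560];d=c["depth"]
    P=np.stack([(u-c["cx"])/c["fx"]*d,(v-c["cy"])/c["fy"]*d,d],-1)@np.asarray(c["attitude"]).T+np.asarray(c["position"])
    P[d==0]=np.nan;return P
E
python3 - <<'E'
from h import *
t=dict(np.load("top0.npz"));s=dict(np.load("scene0.npz"))
for n,u,v,z in [("head",216,207,100),("gripend",288,214.5,87),("grip near",250,211,87),("col",241,231,97),("b-+",219,258,45),("b--",267,255,45)]:
    print(n,np.round(onz(t,u,v,z)))
print("tri head",tri(t,(215,207),s,(260,178)))
# black grip mask
for n,c,(r0,r1,c0,c1) in [("top",t,(200,222,245,295)),("scene",s,(185,235,262,300))]:
    g=c["frame"][r0:r1,c0:c1].max(-1)<45
    ys,xs=np.nonzero(g);print(n,len(xs),xs.mean()+c0,ys.mean()+r0)
P=cloud(t);
B=onz(t,216,207,100);
d=np.hypot(P[...,0]-B[0],P[...,1]-B[1])
m=(d<330)&(P[...,2]>60)
# coarse grid of max heights
for x in range(int(B[0])-150,int(B[0])+340,40):
    row=[]
    for y in range(int(B[1])+320,int(B[1])-320,-40):
        k=(abs(P[...,0]-x)<20)&(abs(P[...,1]-y)<20)
        row.append("%5d"%np.nanmax(P[...,2][k]) if k.any() else "  nan")
    print(x,"".join(row))
i=np.array
for n,c in(("top",t),("scene",s)):
    a=c["frame"][(175 if n=="top" else 150):(290 if n=="top" else 270),(180 if n=="top" else 190):(310 if n=="top" else 320)]
    cv2.imwrite(f"pics/{n}crop.png",cv2.resize(a[:,:,::-1],None,fx=4.6,fy=4.6,interpolation=cv2.INTER_CUBIC))
E
```

```text
head [500. 255. 100.]
gripend [479.  86.  87.]
grip near [490. 176.  87.]
col [442. 197.  97.]
b-+ [384. 256.  45.]
b-- [388. 139.  45.]
tri head (array([502.08309461, 259.07318956,  89.83976108]), np.float64(0.27340463137408433))
top 0 nan nan
scene 29 277.9310344827586 215.68965517241378
349   109    6    5   52   53   55   27   37   38   37   35   36   37    7    6    8
389   112    8    7    6   43    5   36   40   50   41   41   47   36   32    5    6
429    30   35   35   41   36    5   36   39   42  101  101   42   37   36    6    7
469    17  126  125   42   22   22   35   98  103  102  100  102   99   35    7    7
509   124  141  139  125   18   10   34  104  115  107   99  100   93   34    6    7
549   125  142  140  125   93    7   20   37   36   37   37   39   34    8    8    9
589     3  124  125   91   89    6    8    6   33   33   36   35    7    6    6    6
629     6    7    6    3    5    5    1  nan  nan  nan  nan  nan  nan  nan  nan  nan
669   nan  nan  nan  nan  nan  nan  nan  nan  nan  nan  nan  nan  nan  nan -285 -270
709  -282 -284  nan  nan  nan  nan  nan  nan -297 -283 -264 -254 -235 -233 -232 -235
749  -277 -282  nan  nan  nan  nan  nan -244 -235 -231 -227 -223 -227 -223 -221 -227
789  -280 -281 -291 -735 -731 -735 -733 -234 -229 -225 -222 -223 -228 -222 -222 -228
829  -278 -280 -281 -732 -730 -734 -731 -237 -228 -225 -222 -221 -226 -224 -221 -222<stdin>:9: RuntimeWarning: Mean of empty slice.
  ret = ret.dtype.type(ret / rcount)
```

```bash
cat >> h.py <<'E'
def R(a):  # tool down, tool x along angle a (rad)
    x=np.array([np.cos(a),np.sin(a),0]);z=np.array([0,0,-1.]);return np.c_[x,np.cross(z,x),z]
E
python3 - <<'E'
from h import *
from plant import ctrl,hand,solver,read_camera
B=np.array([500,255.])
for s in (0,np.pi):
    for a in (-1.72,-1.2,-.6,0,.5,.9):
        q=solver.ik([*(B+135*np.array([np.cos(a),np.sin(a)])),77+173],R(a+s))
        print(s,a,None if q is None else np.round(q))
print(ctrl.nose_length)
hand.grip(0,40)
print(ctrl.nose_length, ctrl.sense()["width"])
a=-1.7
ctrl.reach([470,215,400],R(a+np.pi))
c=read_camera("wrist");np.savez("w1.npz",**c);cv2.imwrite("pics/w1.png",c["frame"][:,:,::-1])
print(c["fx"],np.round(c["position"]),np.round(c["attitude"],2).tolist(),ctrl.sense()["clock"])
E
```

```text
0 -1.72 None
0 -1.2 None
0 -0.6 [ 13.  37.  80.  -0.  63. 137.]
0 0 [ 19.  43.  70.  -0.  67. 109.]
0 0.5 [24. 44. 68. -0. 68. 86.]
0 0.9 [29. 43. 70. -0. 67. 67.]
3.141592653589793 -1.72 [ 10.  21. 104.  -0.  54.  19.]
3.141592653589793 -1.2 [ 10.  29.  93.  -0.  58. -12.]
3.141592653589793 -0.6 [ 13.  37.  80.  -0.  63. -43.]
3.141592653589793 0 [ 19.  43.  70.  -0.  67. -71.]
3.141592653589793 0.5 [ 24.  44.  68.  -0.  68. -94.]
3.141592653589793 0.9 [  29.   43.   70.   -0.   67. -113.]
173.4
173.4 0.021589105040490345
349.087633453141 [479. 288. 370.] [[0.99, -0.12, -0.04], [-0.13, -0.95, -0.28], [-0.0, 0.28, -0.96]] 2.3583
```

View pics/w1.png

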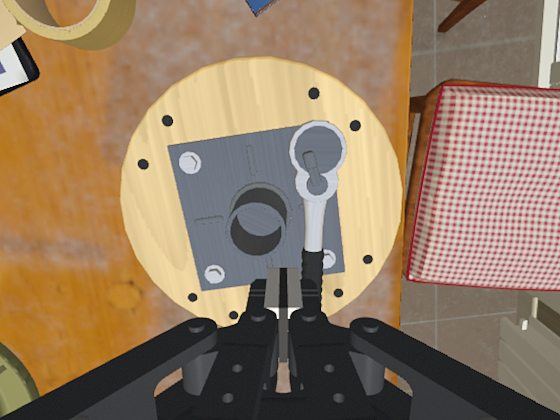

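Wrist view: head ≈(318,149), lever pivot ≈(317,182), thumb piece ≈(311,158) on the left (loosen side), shank (314,222), grip starting at ≈(312,252). I'll take a second, closer view.

```bash
python3 - <<'E'
from h import *
from plant import ctrl,hand,solver,read_camera
w=dict(np.load("w1.npz"));t=dict(np.load("top0.npz"))
for n,p,z in [("head",(318,149),100),("pivot",(317,182),103),("tip",(310.5,157),111.5),("shank",(314,225),91),("gripst",(312.5,265),91)]:
    print(n,np.round(onz(w,*p,z),1))
ctrl.reach([492,203,310],R(-1.7+np.pi))
c=read_camera("wrist");np.savez("w2.npz",**c)
cv2.imwrite("pics/w2.png",c["frame"][:,:,::-1])
print(np.round(c["position"]),ctrl.sense()["clock"])
E
```

```text
head [502.1 262.6 100. ]
pivot [498.7 238.  103. ]
tip [495.1 258.6 111.5]
shank [493.5 200.   91. ]
gripst [488.6 164.1  91. ]
[501. 276. 281.] 2.8667
```

View pics/w2.png

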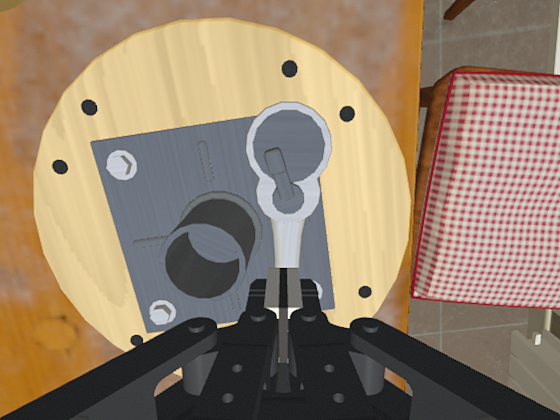

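Close view: head circle centre ≈(289,144), pivot ≈(287,196), thumb piece ≈(276,159) (loosen side), shank ≈(287,240).

```bash
python3 - <<'E'
from h import *
w=dict(np.load("w2.npz"));w1=dict(np.load("w1.npz"))
for n,p,z in [("head",(289,144),100),("pivot",(287,196),103),("tip",(276,159),111.5),("shank",(287,240),91),("col",(205,262),97)]:
    print(n,np.round(onz(w,*p,z),1))
print(tri(w1,(318,149),w,(289,144)),tri(w1,(317,182),w,(287,196)))
P=cloud(w)
for n,u,v in[("head",310,130),("head",309,150),("thumb",275,156),("shank",287,235)]: print(n,np.round(P[v,u],1))
# head-outline: bright/dark circle fit
g=cv2.medianBlur(cv2.cvtColor(w["frame"],cv2.COLOR_RGB2GRAY),3)
print(cv2.HoughCircles(g[80:210,220:350],cv2.HOUGH_GRADIENT,1,20,param1=120,param2=15,minRadius=36,maxRadius=46))
# grip/shank centreline
for r in (225,235,245,255,262):
    row=w["frame"][r,255:330].astype(int); k=np.nonzero(row.min(-1)>150)[0]; print(r,k.min()+255,k.max()+255)
E
```

```text
head [502.4 263.1 100. ]
pivot [498.1 237.2 103. ]
tip [495.2 257.7 111.5]
shank [494.7 208.9  91. ]
col [447.  203.8  97. ]
(array([502.29716222, 262.76241358,  99.18400819]), np.float64(0.5709427856459959)) (array([498.12796225, 239.3398811 , 111.52933545]), np.float64(0.6059121230610047))
head [513.5 268.6 101.6]
head [512.  258.9 101.2]
thumb [495.  259.2 112.2]
shank [495.2 213.5  95.6]
[[[68.5 64.5 43.8]]]
225 272 329
235 274 329
245 275 329
255 275 298
262 276 298
```

```bash
cat >> h.py <<'E'
B=np.array([502.3,262.8]);A0=-1.709
def hr(a): return np.array([np.cos(a),np.sin(a)]),np.array([-np.sin(a),np.cos(a)])
E
python3 - <<'E'
from h import *
from plant import ctrl,hand,solver,read_camera
h,r=hr(A0);Q=R(A0+np.pi)
P=lambda d,z:[*(B+6*h+d*r),z+173.4]
ctrl.reach(P(-32,135),Q)
ctrl.servo_line(P(-32,104.5),v=80)
f0=np.array(ctrl.sense()["ft_force"]);pk=0
for d in np.arange(-28,1,2.):
    ctrl.servo_line(P(d,104.5),v=40,max_force=30)
    f=(np.array(ctrl.sense()["ft_force"])-f0);ft=-f[:2]@r
    print(d,round(ft,1),round(f[2],1))
    pk=max(pk,ft)
    if pk>3 and ft<1.2: break
ctrl.servo_line(P(d-6,104.5),v=60)
ctrl.servo_line(P(d-6,140),v=100)
ctrl.reach([492,203,310],Q)
c=read_camera("wrist");np.savez("w3.npz",**c)
cv2.imwrite("pics/w3.png",c["frame"][60:300,160:440,::-1])
print(ctrl.sense()["clock"])
E
```

```text
-28.0 -1.4 -0.6
-26.0 -0.7 0.4
-24.0 -1.0 0.1
-22.0 2.4 1.4
-20.0 2.4 1.6
-18.0 0.3 0.6
-16.0 -0.8 1.0
-14.0 -0.1 1.2
-12.0 -2.1 -0.1
-10.0 -0.6 0.6
-8.0 -0.3 0.5
-6.0 -1.9 5.6
-4.0 0.8 6.2
-2.0 3.0 7.8
0.0 8.1 8.1
8.65
```

View pics/w3.png

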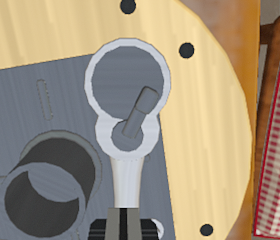

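Lever now stands to the right (crop (148,98), pivot (125,135)): set to tighten. Next I straddle the grip and swing it back.

```bash
cat >> h.py <<'E'
def pose(a,ztip=70,rad=135):
    return [*(B+rad*hr(a)[0]),ztip+173.4]
def feel(ctrl,a,n=5):
    F=[]
    for _ in range(n): ctrl.pause(.02);F.append(ctrl.sense()["ft_force"])
    F=np.mean(F,0);h,r=hr(a);return np.array([F[:2]@r,F[:2]@h,F[2]])  # tangential(ccw +), radial, z
E
python3 - <<'E'
from h import *
from plant import ctrl,hand,solver,read_camera
hand.grip(44)
ctrl.reach(pose(A0,125),R(A0+np.pi))
print("stop",ctrl.servo_line(pose(A0),v=120,max_force=15))
hand.grip(26); print(ctrl.sense()["width"])
ctrl.pause(.2);z0=feel(ctrl,A0);F0=np.mean([ctrl.sense()["ft_force"]],0);print(z0)
np.save("F0.npy",F0)
for a in np.append(np.arange(A0+.15,.65,.15),.65):
    s=ctrl.servo_line(pose(a),R(a+np.pi),v=100,max_force=12)
    h,r=hr(a);f=ctrl.sense()["ft_force"]-F0
    print(round(a,2),s,np.round([f[:2]@r,f[:2]@h,f[2]],1))
    if s: break
c=read_camera("wrist");cv2.imwrite("pics/w4.png",c["frame"][:,:,::-1])
print(ctrl.sense()["clock"],feel(ctrl,a))
E
```

```text
stop False
25.97771532869116
[-0.15478548 -0.00289198  0.22422899]
-1.56 False [-0.1  0.1 -0.4]
-1.41 False [ 1.  -0.4 -1.8]
-1.26 False [-0.8 -0.4 -1.5]
-1.11 False [ 0.5  0.1 -1.5]
-0.96 False [ 0.3  0.  -1. ]
-0.81 False [ 0.6  0.5 -0.7]
-0.66 False [ 0.8 -0.4 -0.5]
-0.51 False [ 0.1  0.5 -0.5]
-0.36 False [-0.3  0.6 -1.2]
-0.21 False [-0.6  1.3 -0.3]
-0.06 False [-0.2 -0.4 -0.9]
0.09 False [-0.3  0.3 -0.7]
0.24 False [ 0.5  0.5 -1. ]
0.39 False [-1.1  0.7 -1.3]
0.54 False [-0.1  0.3 -0.6]
0.65 False [-1.4  0.2 -0.4]
16.35 [-0.28260417 -0.29506485  0.1480468 ]
```

View pics/w4.png

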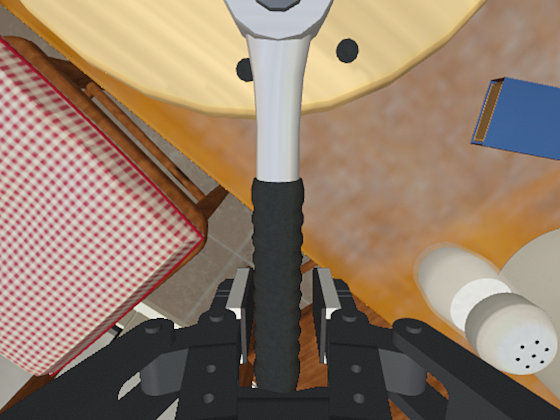

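Handle free-wheeled ~2.3 rad with ≈1 N or less. It sits between the pads ((278,310)). Now the tightening stroke.

```bash
cat > tight.py <<'E'
from h import *
from plant import ctrl,hand,solver,read_camera
import sys
a=float(sys.argv[1]);amin=A0-.05;st=.12
F0=feel(ctrl,a,3)[0];print("zero",F0)
while a-st>=amin:
    a-=st
    s=ctrl.servo_line(pose(a),R(a+np.pi),v=80 if st>.1 else 30,max_force=30)
    h,r=hr(a);f=ctrl.sense()["ft_force"];m=f[:2]@r
    k=feel(ctrl,a,4);print(round(a,3),s,"now",round(m,1),"held",np.round(k,1))
    if k[0]>13.2 or s: break
    if k[0]>11.5: st=.03
    elif k[0]>8: st=.06
print("end",a,ctrl.sense()["clock"])
E
python3 tight.py .65
```

```text
zero -0.05846487932071311
0.53 False now -0.4 held [ 0.1  0.3 -0.2]
0.41 False now 1.4 held [0.4 0.2 0.3]
0.29 False now 3.7 held [ 4.3  0.2 -0.4]
0.17 False now 6.0 held [ 5.6  0.8 -1. ]
0.05 False now 6.3 held [ 5.8  1.5 -1.7]
-0.07 False now 5.8 held [ 5.5  2.8 -1.2]
-0.19 False now 5.6 held [ 6.2  3.3 -1.2]
-0.31 False now 6.9 held [ 5.9  3.6 -1.5]
-0.43 False now 5.7 held [ 5.6  4.1 -1.1]
-0.55 False now 5.6 held [ 6.4  4.2 -1.6]
-0.67 False now 6.6 held [ 6.   4.  -1.5]
-0.79 False now 7.6 held [ 7.7  4.7 -2.1]
-0.91 False now 9.1 held [ 8.7  5.5 -2.5]
-0.97 False now 11.0 held [11.6  5.7 -2.8]
-1.0 False now 12.0 held [11.6  6.  -3.1]
-1.03 False now 13.0 held [12.4  5.4 -3.6]
-1.06 False now 12.1 held [12.8  5.7 -3.5]
-1.09 False now 14.0 held [13.4  5.6 -3.8]
end -1.09 23.7833
```

```bash
python3 - <<'E'
from h import *
from plant import ctrl,hand,solver,read_camera
for a in (-1.115,-1.14):
    ctrl.servo_line(pose(a),R(a+np.pi),v=20,max_force=15)
    f=ctrl.sense()["ft_force"];print(a,f[:2]@hr(a)[1],feel(ctrl,a,10))
# unload a little, open, lift
b=a+.02
ctrl.servo_line(pose(b),R(b+np.pi),v=30);print(feel(ctrl,b,4))
hand.grip(44)
ctrl.servo_line(pose(b,135),v=120)
p=pose(b,190,170);ctrl.servo_line(p,v=150)
c=read_camera("wrist");cv2.imwrite("pics/w5.png",c["frame"][:,:,::-1])
print(ctrl.sense()["clock"])
E
```

```text
-1.115 13.889240644633803 [13.87121602  6.34541288 -3.90580259]
-1.14 14.226325182991413 [14.08726339  6.19248837 -4.21533668]
[10.51102225  6.2696153  -2.19327541]
26.7083
```

View pics/w5.png

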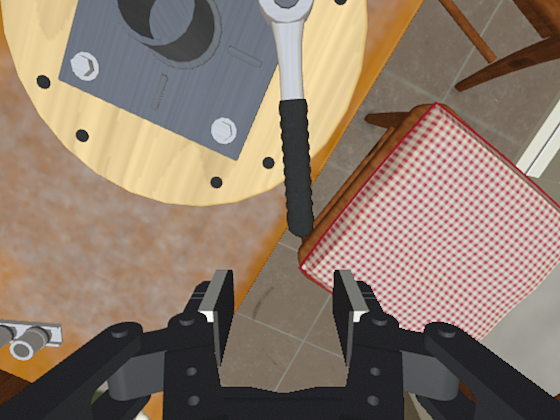

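The handle lies clear of the open gripper ((295,165)) and the ratchet is still on the bolt. The force at the last hold was 14.1 N (about 1.9 N m), so I'm handing in.

```bash
python3 -c "
from plant import ctrl
print(ctrl.finish_job())"
```

```text
the job is handed in; nothing more can be done
None
```

Job handed in: I flipped the lever to tighten, swung the handle back about 2.3 rad (it free-wheeled at about 1 N), and tightened the bolt in one stroke to 14.1 N at the grip (about 1.9 N m) held still; the ratchet is still on the bolt and the arm did not go near the other things on the table.

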